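Feed the blue pellet carrier under the reader's guard with the push stick

ROBOT

A 6-joint arm with a two-finger parallel gripper is mounted at the origin on the work surface. World frame = base frame: x ahead of the robot, y to its left, z up, the work surface at z = 0. Lengths are in mm, angles in rad, forces in N, time in s.
With the tool pointing down it reaches from about 275 to 1000 mm from the base axis. Payload 8.4 kg.
Tool frame: the origin (TCP) lies at the very end of the fingers, on their centre line; the grasp point (between the pads) lies 19 mm behind it (r.tcp_to_grasp is the distance from the TCP to the grasp point, in mm); z points along the fingers, y is the line along which they close (so a half turn about z gives the same grasp; the last joint's range is limited). The gripper opens to 85 mm and grips with 20 to 120 N. Pads are 22 mm wide; open, the fingers measure 114 mm over their backs; the gripper's body (76 mm by 85 mm) begins 54 mm behind the grasp point. The pads swing forward as they close: fully open they stand 13 mm farther back than shut.
Start: joints at [1.314, 0.353, 1.633, -0, 1.155, -0.002], TCP at [157.531, 604.824, 231.281] pointing down, gripper open.
Joint ranges: [-2.63, 2.63], [-0.92, 2.1], [0.06, 2.66], [-1.3, 4.44], [0, 2.69], [-3.02, 3.02]. Speed limits (rad/s): [2.22, 2.22, 2.79, 3.14, 3.14, 3.14].

INTERFACE

Orientations are given as [roll, pitch, yaw] about the fixed x, y, z axes, in that order (R = Rz(yaw) Ry(pitch) Rx(roll)).
In Python, from rig import r gives the robot as it stands. The module is installed in compiled form; this text tells all that it offers.
- The arm moves only by the tool play_rows, never from a script. Its argument "rows" is a list of rows, each an object with "dp": the shift along the tool's x, y, z in units of 40 mm (1.0 is 40 mm), a list of three; "turn": the turn, a rotation vector about the tool's x, y, z in units of 6 degrees (1.0 is 6 degrees), a list of three; "fingers": the closure, from 0 (fully open) to 1 (shut). In form: [{"dp": [tx, ty, tz], "turn": [wx, wy, wz], "fingers": fingers}, ...]. A call has 1 to 5 rows; each row shifts and turns the commanded pose from where the row before left it, along the tool's axes as they then stand; what a row does not reach is not made up. A row lasts 1/12 s, in which the tool goes at most 41.7 mm and 7.16 degrees, less where a joint would pass 70% of its speed; a pose out of reach is approached as far as the arm can. A call is refused whole if a number of a shift passes 1 or a number of a turn 1, either way. A call with a gripper value outside its range is refused whole. The fingers move at their own pace and stop on an object; "force" is the grip in N (left out, the last holds). Time passes only in rows, so rows that do not move let the fingers close. It gives the time, the measured TCP pose, the force, the opening and the grip force at its end, in the units of the state.
- r.sense(): the state, without advancing time (a new reading comes with each control period).
- r.grab_frame(name): name is "scene" or "top"; returns a dict with "pixels" (480x640x3 uint8, red, green, blue), "fx", "fy", "cx", "cy" (pixels), "dist" ([k1, k2, p1, p2, k3] as OpenCV has them; the pictures are not rectified), "pose" (4x4, takes a point from camera to world coordinates). Camera axes: x right, y down, z forward; pixel columns grow to the right and rows downward; lengths in mm; the calibration is good to about 2 mm. A picture is of the moment at which its call begins. There is no depth.
- r.sign_off(): hands the job in; it is judged then, once.
The state is a dict: "clock": time; "qpos": joint angles; "qvel": joint speeds; "joint_efforts": joint torques, N m; "eef_pos": TCP position; "tcp_rot": TCP orientation; "contact_force": force on the tool from outside, world axes, zero at the start; "wrist_torque": the same for the moment, N m; "opening": opening from 0.0 (shut) to 1.0 (fully open); "grasp_force": force on a finger pad.
Only numpy, scipy, OpenCV 4.12 (cv2) and the standard library are available. Lean on these libraries where they do the work, as an engineer would, in place of code of your own. Each camera call takes 0.05 s, during which the arm holds its last target. There are 200 camera calls.

TASK

Pick up the push stick by its upright red handle and use it to push the blue carrier (yellow pellet) along its own lane, under the yellow-edged guard, until it is fully home against the reader. Then draw the stick back completely out of the guarded opening and let go of it outside. Never touch a carrier with the gripper or arm, and leave the white carrier in the other lane where it is.

Things in the scene. Friction and masses are not known exactly. Their poses are not given: they have to be found in the camera images.
- reader: Fixed pellet reader, two-lane infeed. Origin: on bench under mid mouth; +x feed, z up. mm: bed top z 12, x -220..140. Lanes centred y +42 and -42, 70 wide between fences 10 high, x -140..140. Clear guard, yellow mouth, x 0..140, y -90..90, top z 57; openings 70 wide, 35 high over bed. White housing x 140..360, z 130, 240 wide; its front is the hard stop (carrier home: centre x 100).
- blue_carrier_mid (a point): Centre of the loose blue carrier to feed: flat block 80 mm long (x, along the lane), 60 wide, 22 high, about 0.25 kg, yellow pellet in a steel ring on top. Starts on the bed in either lane, its front 20 to 60 mm short of the guard's mouth. Slides freely, 5 mm play to each fence.
- white_carrier_mid (a point): Centre of the white carrier with a grey pellet, same size, waiting in the other lane. It must stay where it is.
- stick_grip (a point): Point in the upright red handle of the loose push stick, 60 mm above its flat underside. Handle 30 mm (x) by 24 mm (y), top 95 mm above the underside. x points along the stick to its crosshead, z up. Orange sole from 30 mm behind to 140 mm ahead of the handle's centre, at most 44 wide, 18 high. 0.16 kg, heaviest at the handle; stands on its sole on the bench and does so unaided.
- stick_tip (a point): Middle of the flat front face of the push stick's crosshead (44 mm wide, 18 mm high), 140 mm ahead of the handle's centre along the stick's x, 9 mm above the underside. This face pushes the carrier.
Mind the look-alikes: they are no part of the job. Of the things shaped like the part that bears stick_grip, the orange one is meant.

How it is judged (in metres and radians):
On the way:
1. the stick's head has followed the blue carrier under the guard (x of blue_carrier_mid in the frame of reader above 0.06 m and x of stick_tip in the frame of reader above 0.01 m and horizontal distance between stick_tip and blue_carrier_mid below 0.08 m), for 0.1 s.
At the end, for the whole second after the job is handed in: The blue carrier lies flat at the end of its lane within 12 mm of the stop, at rest; the push stick's head is out of the guarded opening (before the mouth or beside the reader), and the stick is released and at rest on the bed or bench (x of blue_carrier_mid in the frame of reader between 0.088 and 0.108 m and z of blue_carrier_mid in the frame of reader below 0.033 m and linear speed of blue_carrier below 0.01 m/s and (x of stick_tip in the frame of reader below 0 m or y of stick_tip in the frame of reader above 0.1 m or y of stick_tip in the frame of reader below -0.1 m) and height (world z) of stick_tip below 0.12 m and linear speed of stick below 0.02 m/s); the robot touches nothing.
It fails at once if the gripper or arm touches the blue carrier (contact force between any of the fingers, the arm and blue_carrier above 0.5 N).
It fails at once if the gripper or arm touches the white carrier (contact force between any of the fingers, the arm and white_carrier above 0.5 N).
It fails at once if the white carrier is shifted by more than 10 mm (distance of white_carrier_mid from where it was at the start of the episode above 0.01 m).
It also fails if it takes over 48 s, if anything falls off the work surface, if the arm or the gripper's body presses on something with over 40 N, if the wrist force passes 120 N, or if a joint passes its speed limit or range.

## Working session

There is one attempt and no reset: what is moved stays moved. The work goes in short steps, Python scripts to look and compute and a tool call to move; the robot and the scene stay as the last step left them, time stands still between calls to the robot, and variables do not carry over. Pictures are saved under pics/ and viewed, at most 10 in all, crops included, and the job is handed in when it is done.

Besides the shell and the picture viewer there is one more tool, called after "Request:" as a command line: name --argument value ..., lists and objects as JSON in quotes. play_rows: Moves the arm, as the interface text tells. Its arguments: {"type":"object","properties":{"rows":{"type":"array"},"force":{"type":"number"}},"required":["rows"]}

```bash
mkdir -p pics; cat > h.py <<'E'
import numpy as np,cv2,json
from rig import r
def grab(n,save):
    f=r.grab_frame(n); cv2.imwrite(f'pics/{save}.png',f['pixels'][:,:,::-1])
    np.savez(f'{save}.npz',**{k:np.array(v) for k,v in f.items()}); return f
def load(s): return np.load(f'{s}.npz')
def KD(f): return np.array([[f['fx'],0,f['cx']],[0,f['fy'],f['cy']],[0,0,1.]],float),np.array(f['dist'],float)
def w(f,px,z):
    K,D=KD(f); p=cv2.undistortPoints(np.array(px,float).reshape(-1,1,2),K,D).reshape(-1,2)
    T=np.array(f['pose']); d=np.c_[p,np.ones(len(p))]@T[:3,:3].T; o=T[:3,3]
    return o+d*((z-o[2])/d[:,2])[:,None]
def proj(f,P):
    K,D=KD(f); T=np.linalg.inv(np.array(f['pose']))
    return cv2.projectPoints(np.array(P,float).reshape(-1,1,3),cv2.Rodrigues(T[:3,:3])[0],T[:3,3],K,D)[0].reshape(-1,2)
E
python3 - <<'E'
from h import *
for n in('top','scene'):
    f=grab(n,n+'0'); print(n,np.round(f['pose'],3).tolist(),f['fx'])
print(r.sense())
E
```

```text
top [[0.015, -0.983, 0.185, 343.346], [-1.0, -0.019, -0.015, 180.166], [0.018, -0.185, -0.983, 1033.451], [0.0, 0.0, 0.0, 1.0]] 486.5067548535439
scene [[-0.774, 0.383, -0.504, 994.444], [0.633, 0.471, -0.614, 743.436], [0.002, -0.795, -0.607, 628.537], [0.0, 0.0, 0.0, 1.0]] 512.977752119793
{'clock': 0.1, 'qpos': array([ 1.31360517e+00,  3.53542200e-01,  1.63404104e+00,  1.11004796e-06,
        1.15521163e+00, -2.40827351e-03]), 'qvel': array([-9.22071775e-04, -2.68782727e-03, -1.17169571e-03,  4.99519431e-05,
        1.10487335e-04,  1.10100247e-03]), 'joint_efforts': array([-1.12299353e-03, -6.06354690e+01, -3.42823291e+01, -6.08987762e-05,
        3.87198786e-03, -2.16551896e-06]), 'eef_pos': array([157.42042254, 604.41836355, 230.66768665]), 'tcp_rot': array([-3.14039044e+00, -3.91028187e-06,  2.88680932e+00]), 'contact_force': array([-0.19267659, -0.20069028,  0.27014314]), 'wrist_torque': array([0.02938588, 0.00449655, 0.01187489]), 'grasp_force': 0.0, 'opening': 0.9998105247842237}
```

View pics/top0.png

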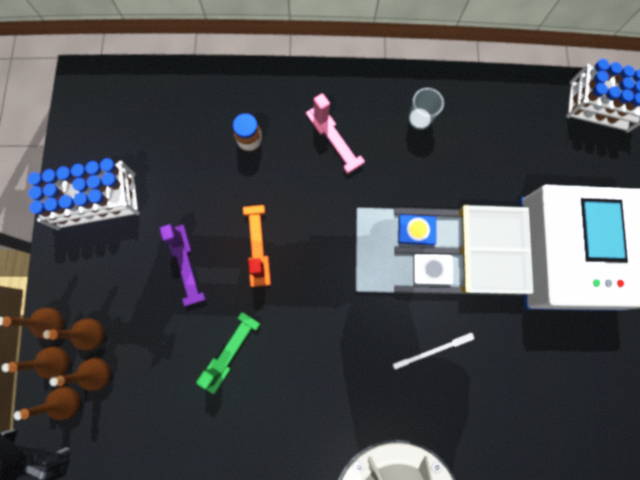

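View pics/scene0.png

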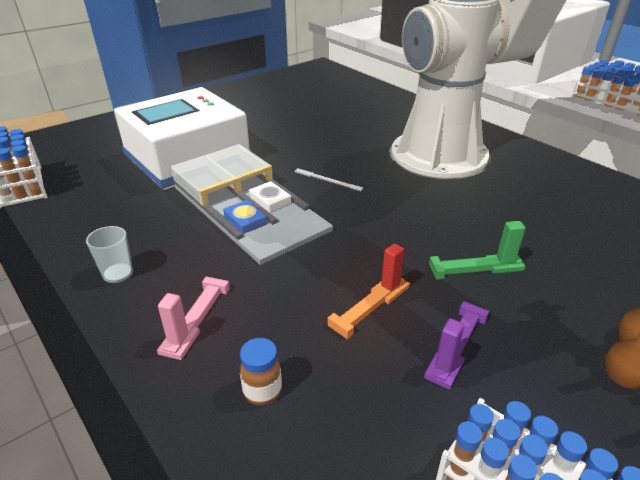

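Candidates for the stick, in top image pixels: orange with red handle (255,267), green (210,378), purple (175,235) and pink (320,105). By the description it is the orange one. Blue carrier is at (418,230), white at (433,269). Now a close crop to check.

```bash
python3 - <<'E'
from h import *
f=load('top0'); im=f['pixels'][:,:,::-1]
a=cv2.resize(im[195:300,225:285],None,fx=5,fy=5,interpolation=cv2.INTER_CUBIC)
b=cv2.resize(im[195:300,350:450],None,fx=5,fy=5,interpolation=cv2.INTER_CUBIC)
cv2.imwrite('pics/crop1.png',np.hstack([a,b]))
for n in('top0','scene0'):
    f=load(n); hsv=cv2.cvtColor(f['pixels'],cv2.COLOR_RGB2HSV)
    for nm,lo,hi in(('red',(0,170,90),(5,255,255)),('orange',(8,170,90),(18,255,255)),('yel',(22,120,120),(32,255,255)),('blue',(108,150,80),(122,255,255))):
        m=cv2.inRange(hsv,lo,hi); k,_,s,c=cv2.connectedComponentsWithStats(m)
        for i in range(1,k):
            if s[i,4]>60 and (nm!='blue' or s[i,4]>200): print(n,nm,s[i],c[i].round(1), w(f,[c[i]],{'red':95,'orange':18,'yel':34,'blue':34}[nm])[0].round(1))
E
```

```text
top0 red [248 259  15  18 208] [254.8 266.4] [468.9 289.4  95. ]
top0 orange [243 205  28  83 834] [258.1 250.7] [513.  292.6  18. ]
top0 orange [ 30 308  27  13 236] [ 44.2 314.4] [368.1 740.   18. ]
top0 orange [  4 316   8  11  64] [  7.5 321.2] [351.3 820.2  18. ]
top0 orange [ 70 319  28  13 263] [ 85.  325.8] [347.3 649.   18. ]
top0 orange [ 50 328   8  12  71] [ 53.5 333.7] [328.9 715.6  18. ]
top0 orange [ 34 347  28  16 277] [ 48.7 354.7] [285.5 721.7  18. ]
top0 orange [ 76 359  29  17 308] [ 90.6 366.6] [264.4 629.9  18. ]
top0 orange [ 10 361   8  12  69] [ 13.2 366.4] [258.4 797.2  18. ]
top0 orange [ 43 388  30  18 323] [ 59.1 396. ] [202.9 691.9  18. ]
top0 yel [410 222  16  15 182] [417.9 229. ] [562.9 -44.4  34. ]
top0 blue [ 594   59   46   47 1298] [618.   82.1] [ 928.7 -536.5   34. ]
top0 blue [232 113  26  25 206] [244.2 125.1] [789.4 332.8  34. ]
top0 blue [  28  157   88   58 2697] [ 70.5 184.6] [647.5 705.1  34. ]
top0 blue [399 214  38  31 554] [416.7 230.3] [560.1 -41.7  34. ]
scene0 red [381 244  23  46 780] [392.1 266.3] [505.1 321.8  95. ]
scene0 orange [351 278  58  49 288] [381.1 301.8] [516.2 315.5  18. ]
scene0 orange [607 319  33  68 614] [625.4 355. ] [311.1 627.4  18. ]
scene0 yel [236 207  17   9  81] [245.3 211.6] [559.1 -42.7  34. ]
scene0 blue [583  61  57  25 841] [615.3  71.6] [-827.5   29.7   34. ]
scene0 blue [  0 127  11  33 260] [  3.9 144.5] [ 860.9 -667.4   34. ]
scene0 blue [ 10 130  17  27 313] [ 18.  143.1] [ 832.4 -655.1   34. ]
scene0 blue [ 240  338   37   34 1000] [258.2 354.4] [748.4 291.6  34. ]
scene0 blue [ 481  401   50   67 1617] [505.3 434. ] [575.  598.2  34. ]
scene0 blue [ 456  404   37   47 1033] [474.  426.8] [597.8 567.3  34. ]
scene0 blue [ 508  416   50   64 1671] [532.8 448.8] [565.8 631.2  34. ]
scene0 blue [557 431  30  30 646] [571.5 446. ] [525.1 658.5  34. ]
scene0 blue [580 448  38  32 774] [599.6 465.4] [522.3 692.2  34. ]
```

View pics/crop1.png

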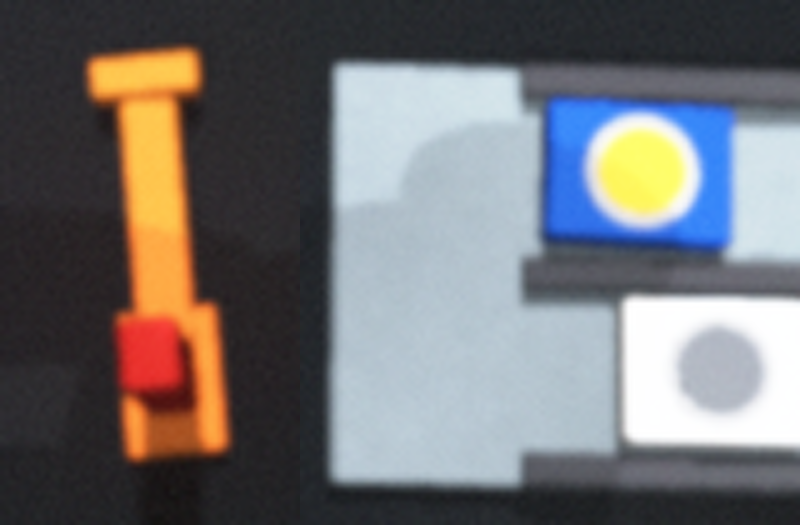

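The crop confirms it: orange sole, red handle at (254,267), crosshead at (254,208). The blue carrier is at (418,230) in the lane at the top of the picture, and white is in the lower lane.

```bash
python3 - <<'E'
from h import *
f=load('top0')
def c(P,ox): P=np.array(P,float); return np.c_[ox+(P[:,0]+.5)/5-.5,195+(P[:,1]+.5)/5-.5]
print('stick front L,R, rear L,R z18',w(f,c([(88,62),(199,50),(128,460),(230,447)],225),18)[:,:2].round(1).tolist())
print('bed z12',w(f,c([(32,62),(30,485)],350),12)[:,:2].round(1).tolist())
print('fence start z22',w(f,c([(222,63),(222,485)],350),22)[:,:2].round(1).tolist())
print('mouth z57',w(f,[(463,205),(463,293)],57)[:,:2].round(1).tolist())
print('housing z130',w(f,[(545,187),(540,305)],130)[:,:2].round(1).tolist())
print('blue z34',w(f,c([(247,98),(433,108),(428,250),(243,240)],350),34)[:,:2].round(1).tolist())
s=load('scene0')
print('scene bed z12',w(s,[(262,258),(331,227)],12)[:,:2].round(1).tolist(),'mouth',w(s,[(201,200),(272,173)],57)[:,:2].round(1).tolist())
print('scene head front top z18',w(s,[(328,322),(345,334)],18)[:,:2].round(1).tolist())
E
```

```text
stick front L,R, rear L,R z18 [[607.5, 330.6], [613.8, 283.1], [436.6, 306.4], [442.9, 263.9]]
bed z12 [[614.0, 85.0], [430.5, 85.5]]
fence start z22 [[612.6, 3.8], [430.9, 6.1]]
mouth z57 [[611.4, -136.4], [426.9, -129.1]]
housing z130 [[632.6, -281.4], [399.4, -254.7]]
blue z34 [[594.3, -4.6], [591.7, -84.5], [530.1, -80.5], [532.9, -2.0]]
scene bed z12 [[603.6, 82.6], [436.6, 87.8]] mouth [[623.4, -105.3], [446.8, -105.6]]
scene head front top z18 [[616.4, 294.8], [612.1, 331.9]]
```

Request:
play_rows --rows '[{"dp":[-0.8,-0.47,0],"turn":[0,0,0],"fingers":0},{"dp":[-0.8,-0.47,0],"turn":[0,0,0],"fingers":0},{"dp":[-0.8,-0.47,0],"turn":[0,0,0],"fingers":0},{"dp":[-0.8,-0.47,0],"turn":[0,0,0],"fingers":0},{"dp":[-0.8,-0.47,0],"turn":[0,0,0],"fingers":0}]' --force 50

```text
clock: 0.52
eef_pos: [289.4, 472.0, 231.0]
tcp_rot: [-3.141, -0.0, 2.887]
contact_force: [0.4, -0.4, -0.3]
opening: 0.999
grasp_force: 0.0
```

Request:
play_rows --rows '[{"dp":[-0.8,-0.47,0],"turn":[0,0,0],"fingers":0},{"dp":[-0.8,-0.47,0],"turn":[0,0,0],"fingers":0},{"dp":[-0.8,-0.47,0],"turn":[0,0,0],"fingers":0},{"dp":[-0.8,-0.47,0],"turn":[0,0,0],"fingers":0},{"dp":[-0.8,-0.47,0],"turn":[0,0,0],"fingers":0}]'

```text
clock: 0.93
eef_pos: [420.7, 340.6, 231.1]
tcp_rot: [-3.141, -0.0, 2.887]
contact_force: [1.1, 0.6, -0.2]
opening: 1.001
grasp_force: 0.0
```

Request:
play_rows --rows '[{"dp":[-0.8,-0.47,0],"turn":[0,0,0],"fingers":0},{"dp":[-0.8,-0.47,0],"turn":[0,0,0],"fingers":0},{"dp":[0,0,0],"turn":[0,0,-0.9],"fingers":0},{"dp":[0,0,0],"turn":[0,0,-0.9],"fingers":0},{"dp":[0,0,0],"turn":[0,0,-0.9],"fingers":0}]'

```text
clock: 1.35
eef_pos: [472.7, 288.7, 230.9]
tcp_rot: [-3.141, -0.001, -3.111]
contact_force: [-0.6, 0.4, 0.2]
opening: 0.999
grasp_force: 0.0
```

Request:
play_rows --rows '[{"dp":[0,0,0],"turn":[0,0,-0.9],"fingers":0},{"dp":[0,0,0],"turn":[0,0,0],"fingers":0},{"dp":[0,0,0],"turn":[0,0,0],"fingers":0}]'

```text
clock: 1.6
eef_pos: [472.1, 289.6, 231.0]
tcp_rot: [-3.141, -0.001, -3.022]
contact_force: [-0.6, -1.1, 0.4]
opening: 0.999
grasp_force: 0.0
```

Request:
play_rows --rows '[{"dp":[0,0,0.95],"turn":[0,0,0],"fingers":0},{"dp":[0,0,0.95],"turn":[0,0,0],"fingers":0},{"dp":[0,0,0.95],"turn":[0,0,0],"fingers":0},{"dp":[0,0,0.9],"turn":[0,0,0],"fingers":0},{"dp":[0,0,0.4],"turn":[0,0,0],"fingers":0}]'

```text
clock: 2.02
eef_pos: [469.8, 288.4, 61.1]
tcp_rot: [-3.139, -0.005, -3.023]
contact_force: [-0.8, -0.1, 0.2]
opening: 1.003
grasp_force: 0.0
```

```bash
python3 - <<'E'
from h import *
a=grab('top','t1');b=grab('scene','s1')
cv2.imwrite('pics/g1.png',np.hstack([cv2.resize(a['pixels'][190:310,195:315,::-1],(400,400)),cv2.resize(b['pixels'][180:380,300:500,::-1],(400,400))]))
s=r.sense();print(s['clock'],s['eef_pos'],s['contact_force'])
E
```

```text
2.1167 [469.96800875 288.48254579  62.14291771] [ 0.02096974 -0.6252435  -0.25510465]
```

View pics/g1.png

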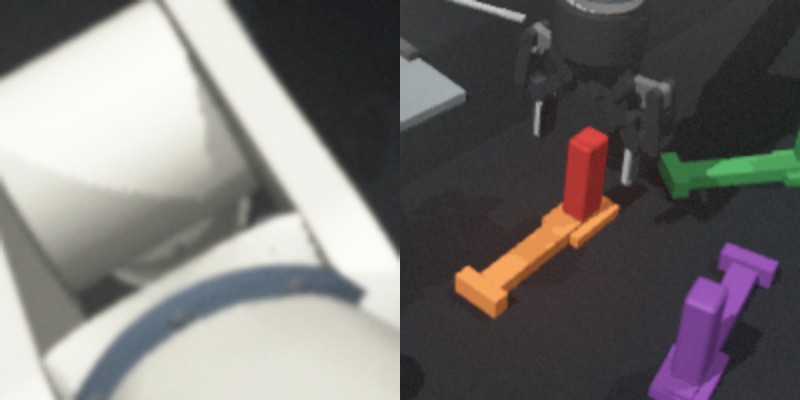

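The scene view shows the open fingers at either side of the red handle (at about (392,266) in the full picture), but the handle looks somewhat nearer the camera. I'll check that by projection.

```bash
python3 - <<'E'
from h import *
from scipy.optimize import least_squares
s=load('scene0');t=load('top0')
def box(x,y,a,z0,z1):
    c,sn=np.cos(a),np.sin(a)
    return np.array([(x+u*c-v*sn,y+u*sn+v*c,z) for u in(-15,15) for v in(-12,12) for z in(z0,z1)])
def bb(f,x,y,a):
    # visible part of red: hull of projected handle box
    p=proj(f,box(x,y,a,18,95)); return np.r_[p.min(0),p.max(0)]
print('scene model',bb(s,471.5,289.3,.126).round(1),'seen red 381 244 404 290')
# fit stick pose to outline corners: sole top corners in top image; head corners in scene
for x in(461,471,481,491):print(x,bb(s,x,289.3,.126).round(1),bb(t,x,289.3,.126).round(1))
E
```

```text
scene model [378.2 241.7 403.5 290. ] seen red 381 244 404 290
461 [382.4 239.4 407.8 287.5] [247.9 262.2 265.1 282.8]
471 [378.4 241.6 403.7 289.9] [248.1 257.1 265.3 278.1]
481 [374.3 243.8 399.5 292.4] [248.3 252.1 265.5 273.3]
491 [370.2 246.1 395.3 294.9] [248.5 247.  265.6 268.6]
```

Request:
play_rows --rows '[{"dp":[0,0,0.3],"turn":[0,0,0],"fingers":0},{"dp":[0,0,0.08],"turn":[0,0,0],"fingers":0.3},{"dp":[0,0,0],"turn":[0,0,0],"fingers":0.6},{"dp":[0,0,0],"turn":[0,0,0],"fingers":0.8},{"dp":[0,0,0],"turn":[0,0,0],"fingers":1}]'

```text
clock: 2.53
eef_pos: [472.9, 290.1, 51.1]
tcp_rot: [3.141, 0.002, -3.02]
contact_force: [0.0, -0.1, -0.2]
opening: 0.456
grasp_force: 0.0
```

Request:
play_rows --rows '[{"dp":[0,0,0],"turn":[0,0,0],"fingers":1},{"dp":[0,0,0],"turn":[0,0,0],"fingers":1},{"dp":[0,0,0],"turn":[0,0,0],"fingers":1},{"dp":[0,0,0],"turn":[0,0,0],"fingers":1},{"dp":[0,0,0],"turn":[0,0,0],"fingers":1}]'

```text
clock: 2.95
eef_pos: [472.8, 290.0, 51.0]
tcp_rot: [3.141, 0.001, -3.019]
contact_force: [-0.7, 0.1, 6.4]
opening: 0.276
grasp_force: 52.2
```

Request:
play_rows --rows '[{"dp":[0,0,-0.3],"turn":[0,0,0],"fingers":1},{"dp":[0,0,-0.5],"turn":[0,0,0],"fingers":1},{"dp":[0,0,-0.5],"turn":[0,0,0.5],"fingers":1},{"dp":[0,0,0],"turn":[0,0,0.9],"fingers":1},{"dp":[0,0,0],"turn":[0,0,0.9],"fingers":1}]'

```text
clock: 3.37
eef_pos: [473.0, 290.2, 104.2]
tcp_rot: [3.14, 0.002, 3.019]
contact_force: [0.5, 0.1, -3.0]
opening: 0.275
grasp_force: 51.2
```

Request:
play_rows --rows '[{"dp":[0,0,0],"turn":[0,0,0.9],"fingers":1},{"dp":[0,0,0],"turn":[0,0,0.9],"fingers":1},{"dp":[0,0,0],"turn":[0,0,0.9],"fingers":1},{"dp":[0,0,0],"turn":[0,0,0.9],"fingers":1},{"dp":[0,0,0],"turn":[0,0,0.9],"fingers":1}]'

```text
clock: 3.78
eef_pos: [472.1, 289.6, 102.8]
tcp_rot: [3.142, -0.0, 2.547]
contact_force: [0.4, 0.1, -2.0]
opening: 0.277
grasp_force: 51.2
```

Request:
play_rows --rows '[{"dp":[0,0,0],"turn":[0,0,0.9],"fingers":1},{"dp":[0,0,0],"turn":[0,0,0.9],"fingers":1},{"dp":[0,0,0],"turn":[0,0,0.9],"fingers":1},{"dp":[0,0,0],"turn":[0,0,0.9],"fingers":1},{"dp":[0,0,0],"turn":[0,0,0.9],"fingers":1}]'

```text
clock: 4.2
eef_pos: [472.1, 289.7, 102.8]
tcp_rot: [3.142, -0.0, 2.076]
contact_force: [0.1, -0.3, -1.9]
opening: 0.274
grasp_force: 51.2
```

Request:
play_rows --rows '[{"dp":[0,0,0],"turn":[0,0,0.9],"fingers":1},{"dp":[0,0,0],"turn":[0,0,0.9],"fingers":1},{"dp":[0,0,0],"turn":[0,0,0.9],"fingers":1},{"dp":[0,0,0],"turn":[0,0,0.9],"fingers":1},{"dp":[0,0,0],"turn":[0,0,0.9],"fingers":1}]'

```text
clock: 4.62
eef_pos: [472.2, 289.7, 102.8]
tcp_rot: [3.142, -0.0, 1.604]
contact_force: [0.5, 0.5, -0.9]
opening: 0.274
grasp_force: 51.2
```

Request:
play_rows --rows '[{"dp":[0,0,0],"turn":[0,0,0.5],"fingers":1},{"dp":[0,0,0],"turn":[0,0,0],"fingers":1},{"dp":[0,0,0],"turn":[0,0,0],"fingers":1}]'

```text
clock: 4.87
eef_pos: [472.3, 289.7, 102.6]
tcp_rot: [3.141, -0.0, 1.559]
contact_force: [0.3, -0.9, -1.0]
opening: 0.283
grasp_force: 51.2
```

Request:
play_rows --rows '[{"dp":[-0.5,0.58,0],"turn":[0,0,0],"fingers":1},{"dp":[-0.5,0.58,0],"turn":[0,0,0],"fingers":1},{"dp":[-0.5,0.58,0],"turn":[0,0,0],"fingers":1},{"dp":[-0.5,0.58,0.3],"turn":[0,0,0],"fingers":1},{"dp":[0,0,0.3],"turn":[0,0,0],"fingers":1}]'

```text
clock: 5.28
eef_pos: [568.7, 205.9, 79.1]
tcp_rot: [3.136, -0.001, 1.557]
contact_force: [-0.0, 0.0, -1.5]
opening: 0.272
grasp_force: 51.2
```

Request:
play_rows --rows '[{"dp":[0,0,0],"turn":[0,0,0],"fingers":1},{"dp":[0,0,0],"turn":[0,0,0],"fingers":1}]'

```text
clock: 5.45
eef_pos: [562.8, 208.1, 77.4]
tcp_rot: [-3.139, 0.001, 1.557]
contact_force: [-0.8, -0.3, -1.9]
opening: 0.276
grasp_force: 51.2
```

```bash
python3 - <<'E'
from h import *
a=grab('top','t2');b=grab('scene','s2')
cv2.imwrite('pics/g2.png',np.hstack([cv2.resize(a['pixels'][170:320,260:460,::-1],(400,300)),cv2.resize(b['pixels'][130:310,170:410,::-1],(400,300))]))
s=r.sense();print(s['clock'],s['eef_pos'],s['tcp_rot'],s['contact_force'])
E
```

```text
5.55 [563.24882152 209.04539222  78.42985864] [-3.14111497e+00 -4.22258373e-06  1.55820306e+00] [ 0.4674269  -0.14937003 -0.94362683]
```

View pics/g2.png

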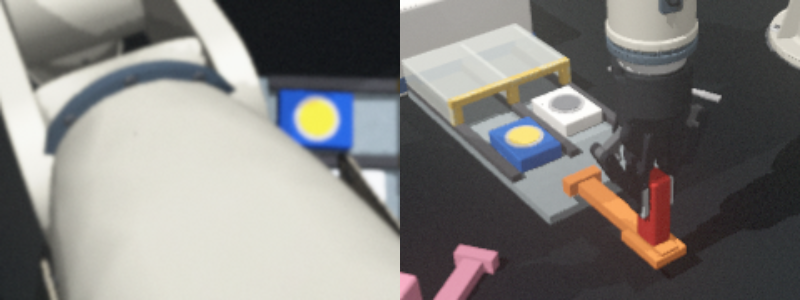

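The view shows the stick level in the gripper and pointing at the blue carrier along its lane, with the crosshead at about (273,238) in the scene picture. Now comparing with the model, and measuring the lane in the same picture.

```bash
python3 - <<'E'
from h import *
s=load('s2');hsv=cv2.cvtColor(s['pixels'],cv2.COLOR_RGB2HSV)
m=cv2.inRange(hsv,(5,150,70),(20,255,255)); k,l,st,c=cv2.connectedComponentsWithStats(m)
i=[i for i in range(1,k) if st[i,4]>60 and st[i,1]<300 and st[i,0]<420]; print([st[j] for j in i])
h=np.array([-.0127,-1,0]);n=np.array([1,-.0127,0]);H=np.array([563.2,209,27.4])
P=[H+140*h+v*n+np.array([0,0,z]) for v in(-22,22) for z in(0,18)]+[H-30*h+v*n+np.array([0,0,z]) for v in(-22,22) for z in(0,18)]
p=proj(s,P);print('model',p.round(1).tolist())
ys,xs=np.nonzero(np.isin(l,i));q=np.c_[xs,ys];print('seen left',q[xs.argmin()],'top',q[ys.argmin()],'bot',q[ys.argmax()],'right',q[xs.argmax()])
E
```

```text
[array([ 268,  230,   74,   61, 1200], dtype=int32)]
model [[284.9, 235.6], [284.5, 228.2], [266.2, 244.1], [265.5, 236.6], [340.6, 280.7], [340.9, 273.0], [321.0, 291.3], [321.0, 283.5]]
seen left [268 238] top [285 230] bot [322 290] right [341 277]
```

Request:
play_rows --rows '[{"dp":[0,0,0.17],"turn":[0,0,0],"fingers":1},{"dp":[0,0,0.16],"turn":[0,0,0],"fingers":1},{"dp":[-0.3,0,0],"turn":[0,0,0],"fingers":1},{"dp":[-0.3,0,0],"turn":[0,0,0],"fingers":1},{"dp":[-0.3,0,0],"turn":[0,0,0],"fingers":1}]'

```text
clock: 5.97
eef_pos: [563.1, 171.4, 64.8]
tcp_rot: [-3.141, 0.0, 1.558]
contact_force: [0.2, -0.1, -1.1]
opening: 0.27
grasp_force: 51.2
```

Request:
play_rows --rows '[{"dp":[-0.3,0,0],"turn":[0,0,0],"fingers":1},{"dp":[-0.3,0,0],"turn":[0,0,0],"fingers":1},{"dp":[-0.2,0,0],"turn":[0,0,0],"fingers":1},{"dp":[-0.2,0,0],"turn":[0,0,0],"fingers":1},{"dp":[-0.2,0,0],"turn":[0,0,0],"fingers":1}]'

```text
clock: 6.38
eef_pos: [563.0, 123.7, 65.1]
tcp_rot: [3.141, -0.001, 1.556]
contact_force: [-0.7, 1.6, -0.4]
opening: 0.276
grasp_force: 51.2
```

Request:
play_rows --rows '[{"dp":[-0.25,0,0],"turn":[0,0,0],"fingers":1},{"dp":[-0.25,0,0],"turn":[0,0,0],"fingers":1},{"dp":[-0.25,0,0],"turn":[0,0,0],"fingers":1},{"dp":[-0.25,0,0],"turn":[0,0,0],"fingers":1},{"dp":[-0.25,0,0],"turn":[0,0,0],"fingers":1}]'

```text
clock: 6.8
eef_pos: [562.1, 73.5, 65.0]
tcp_rot: [3.141, -0.0, 1.557]
contact_force: [-0.2, 2.0, -0.3]
opening: 0.277
grasp_force: 51.3
```

Request:
play_rows --rows '[{"dp":[-0.25,0,0],"turn":[0,0,0],"fingers":1},{"dp":[-0.25,0,0],"turn":[0,0,0],"fingers":1},{"dp":[-0.25,0,0],"turn":[0,0,0],"fingers":1},{"dp":[-0.25,0,0],"turn":[0,0,0],"fingers":1},{"dp":[0,0,0],"turn":[0,0,0],"fingers":1}]'

```text
clock: 7.22
eef_pos: [561.3, 32.4, 64.8]
tcp_rot: [-3.141, 0.001, 1.556]
contact_force: [-0.2, 0.4, -1.9]
opening: 0.279
grasp_force: 51.3
```

```bash
python3 - <<'E'
from h import *
b=grab('scene','s3')
cv2.imwrite('pics/g3.png',cv2.resize(b['pixels'][100:290,130:380,::-1],(750,570),interpolation=cv2.INTER_CUBIC))
s=r.sense();print(s['clock'],s['eef_pos'],s['tcp_rot'],s['contact_force'])
E
```

```text
7.2667 [561.29633211  33.22392876  64.74818473] [-3.14112493e+00  4.12446022e-04  1.55564955e+00] [ 0.00181231 -0.28118196 -1.31978087]
```

View pics/g3.png

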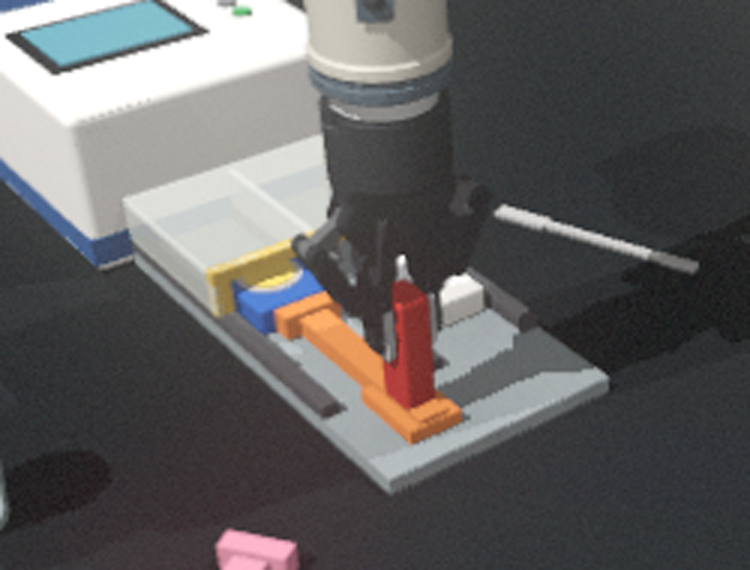

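The blue carrier's front is under the guard, with the crosshead behind it at about (232,206). White has not moved. Continuing.

Request:
play_rows --rows '[{"dp":[-0.2,0,0],"turn":[0,0,0],"fingers":1},{"dp":[-0.25,0,0],"turn":[0,0,0],"fingers":1},{"dp":[-0.25,0,0],"turn":[0,0,0],"fingers":1},{"dp":[-0.25,0,0],"turn":[0,0,0],"fingers":1},{"dp":[-0.25,0,0],"turn":[0,0,0],"fingers":1}]'

```text
clock: 7.68
eef_pos: [560.7, -14.6, 64.8]
tcp_rot: [-3.141, 0.0, 1.557]
contact_force: [0.4, 1.7, -1.2]
opening: 0.276
grasp_force: 51.3
```

Request:
play_rows --rows '[{"dp":[-0.2,0,0],"turn":[0,0,0],"fingers":1},{"dp":[-0.15,0,0],"turn":[0,0,0],"fingers":1},{"dp":[-0.1,0,0],"turn":[0,0,0],"fingers":1},{"dp":[-0.1,0,0],"turn":[0,0,0],"fingers":1},{"dp":[-0.1,0,0],"turn":[0,0,0],"fingers":1}]'

```text
clock: 8.1
eef_pos: [560.4, -39.8, 64.8]
tcp_rot: [-3.141, -0.0, 1.557]
contact_force: [-0.7, 1.0, -1.2]
opening: 0.272
grasp_force: 51.2
```

Request:
play_rows --rows '[{"dp":[-0.08,0,0],"turn":[0,0,0],"fingers":1},{"dp":[-0.05,0,0],"turn":[0,0,0],"fingers":1},{"dp":[-0.05,0,0],"turn":[0,0,0],"fingers":1}]'

```text
clock: 8.35
eef_pos: [560.4, -46.8, 64.8]
tcp_rot: [-3.142, -0.0, 1.557]
contact_force: [-0.1, 1.2, -1.4]
opening: 0.277
grasp_force: 51.2
```

Now short steps, watching for the stop.

Request:
play_rows --rows '[{"dp":[-0.05,0,0],"turn":[0,0,0],"fingers":1},{"dp":[-0.05,0,0],"turn":[0,0,0],"fingers":1},{"dp":[-0.05,0,0],"turn":[0,0,0],"fingers":1}]'

```text
clock: 8.6
eef_pos: [560.3, -52.8, 64.9]
tcp_rot: [-3.142, 0.0, 1.557]
contact_force: [-1.1, 0.6, -2.1]
opening: 0.278
grasp_force: 51.2
```

Request:
play_rows --rows '[{"dp":[-0.05,0,0],"turn":[0,0,0],"fingers":1},{"dp":[-0.05,0,0],"turn":[0,0,0],"fingers":1}]'

```text
clock: 8.77
eef_pos: [560.3, -56.9, 64.9]
tcp_rot: [3.142, 0.0, 1.557]
contact_force: [-0.7, 1.2, -1.9]
opening: 0.273
grasp_force: 51.2
```

Request:
play_rows --rows '[{"dp":[-0.05,0,0],"turn":[0,0,0],"fingers":1},{"dp":[-0.05,0,0],"turn":[0,0,0],"fingers":1}]'

```text
clock: 8.93
eef_pos: [560.4, -58.5, 65.4]
tcp_rot: [3.141, -0.004, 1.555]
contact_force: [-1.4, 29.4, 10.8]
opening: 0.271
grasp_force: 52.7
```

Request:
play_rows --rows '[{"dp":[-0.05,0,0],"turn":[0,0,0],"fingers":1}]'

```text
clock: 9.02
eef_pos: [560.5, -58.8, 65.8]
tcp_rot: [3.141, -0.007, 1.554]
contact_force: [-1.7, 40.4, 15.4]
opening: 0.276
grasp_force: 53.3
```

Request:
play_rows --rows '[{"dp":[-0.05,0,0],"turn":[0,0,0],"fingers":1}]'

```text
clock: 9.1
eef_pos: [560.6, -59.0, 66.2]
tcp_rot: [3.141, -0.009, 1.553]
contact_force: [-2.3, 52.8, 20.8]
opening: 0.273
grasp_force: 53.9
```

Hard stop reached, 53 N and no more travel. Drawing back.

Request:
play_rows --rows '[{"dp":[0.15,0,0],"turn":[0,0,0],"fingers":1},{"dp":[0.3,0,0],"turn":[0,0,0],"fingers":1},{"dp":[0.4,0,0],"turn":[0,0,0],"fingers":1},{"dp":[0.5,0,0],"turn":[0,0,0],"fingers":1},{"dp":[0.5,0,0],"turn":[0,0,0],"fingers":1}]'

```text
clock: 9.52
eef_pos: [561.1, 9.8, 64.8]
tcp_rot: [3.141, 0.001, 1.556]
contact_force: [-0.3, 0.4, -1.3]
opening: 0.275
grasp_force: 51.2
```

Request:
play_rows --rows '[{"dp":[0.6,0,0],"turn":[0,0,0],"fingers":1},{"dp":[0.6,0,0],"turn":[0,0,0],"fingers":1},{"dp":[0.6,0,0],"turn":[0,0,0],"fingers":1},{"dp":[0.6,0,0],"turn":[0,0,0],"fingers":1},{"dp":[0.6,0,0],"turn":[0,0,0],"fingers":1}]'

```text
clock: 9.93
eef_pos: [562.7, 130.3, 64.8]
tcp_rot: [3.141, 0.001, 1.557]
contact_force: [0.5, -0.3, -1.6]
opening: 0.273
grasp_force: 51.2
```

Request:
play_rows --rows '[{"dp":[0.6,0,0],"turn":[0,0,0],"fingers":1},{"dp":[0.6,0,0],"turn":[0,0,0],"fingers":1},{"dp":[0.6,0,0],"turn":[0,0,0],"fingers":1},{"dp":[0.6,0,0],"turn":[0,0,0],"fingers":1},{"dp":[0.6,0,0],"turn":[0,0,0],"fingers":1}]'

```text
clock: 10.35
eef_pos: [564.3, 250.4, 64.7]
tcp_rot: [3.141, 0.001, 1.557]
contact_force: [-0.7, -0.3, -2.2]
opening: 0.276
grasp_force: 51.2
```

Request:
play_rows --rows '[{"dp":[0.2,0,0],"turn":[0,0,0],"fingers":1},{"dp":[0,0,0],"turn":[0,0,0],"fingers":1},{"dp":[0,0,0],"turn":[0,0,0],"fingers":1}]'

```text
clock: 10.6
eef_pos: [564.3, 256.9, 64.6]
tcp_rot: [-3.141, 0.001, 1.558]
contact_force: [-0.6, -0.2, -2.1]
opening: 0.27
grasp_force: 51.2
```

```bash
python3 - <<'E'
from h import *
b=grab('scene','s4')
cv2.imwrite('pics/g4.png',cv2.resize(b['pixels'][100:340,130:430,::-1],(750,600),interpolation=cv2.INTER_CUBIC))
s=r.sense();print(s['clock'],s['eef_pos'],s['tcp_rot'],s['contact_force'])
# blue expected pixel at home: pellet through clear guard
print(proj(b,[(561,-237,34)]).round(1), proj(load('scene0'),[(561,-237,34)]).round(1))
E
```

```text
10.65 [564.26957642 256.31036618  64.58937806] [-3.14094374e+00  8.91289138e-04  1.55709029e+00] [ 0.65462922 -0.04873388 -1.93594041]
[[198.7 175.1]] [[198.7 175.1]]
```

View pics/g4.png

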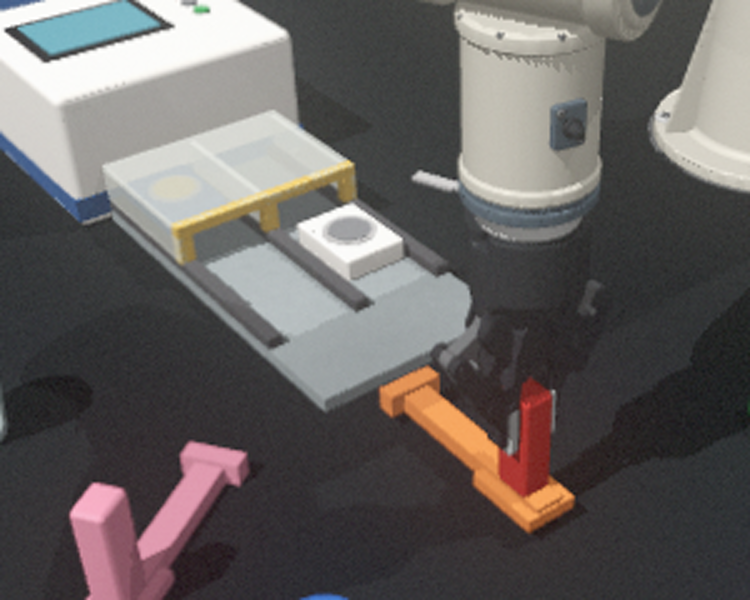

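The carrier's pellet shows through the guard at (200,175), where the model puts it when home. White is untouched and the stick is clear of the bed. Lowering to the bench and letting go.

Request:
play_rows --rows '[{"dp":[0,0,0.15],"turn":[0,0,0],"fingers":1},{"dp":[0,0,0.12],"turn":[0,0,0],"fingers":1},{"dp":[0,0,0.06],"turn":[0,0,0],"fingers":1},{"dp":[0,0,0.02],"turn":[0,0,0],"fingers":1},{"dp":[0,0,0],"turn":[0,0,0],"fingers":1}]'

```text
clock: 11.07
eef_pos: [564.4, 256.1, 51.0]
tcp_rot: [-3.141, 0.001, 1.556]
contact_force: [-1.4, -3.8, 5.5]
opening: 0.274
grasp_force: 52.0
```

Request:
play_rows --rows '[{"dp":[0,0,0],"turn":[0,0,0],"fingers":0.6},{"dp":[0,0,0],"turn":[0,0,0],"fingers":0.4},{"dp":[0,0,0],"turn":[0,0,0],"fingers":0.1},{"dp":[0,0,0],"turn":[0,0,0],"fingers":0},{"dp":[0,0,0],"turn":[0,0,0],"fingers":0}]'

```text
clock: 11.48
eef_pos: [564.7, 257.2, 50.8]
tcp_rot: [3.142, -0.0, 1.557]
contact_force: [-0.2, 0.0, -0.1]
opening: 0.944
grasp_force: 0.0
```

Request:
play_rows --rows '[{"dp":[0,0,0],"turn":[0,0,0],"fingers":0},{"dp":[0,0,-0.2],"turn":[0,0,0],"fingers":0},{"dp":[0,0,-0.5],"turn":[0,0,0],"fingers":0},{"dp":[0,0,-0.8],"turn":[0,0,0],"fingers":0},{"dp":[0,0,-0.9],"turn":[0,0,0],"fingers":0}]'

```text
clock: 11.9
eef_pos: [563.4, 256.7, 147.0]
tcp_rot: [-3.139, 0.001, 1.557]
contact_force: [1.2, 0.6, 0.0]
opening: 0.999
grasp_force: 0.0
```

Request:
play_rows --rows '[{"dp":[0,0,-0.8],"turn":[0,0,0],"fingers":0},{"dp":[0,0,-0.5],"turn":[0,0,0],"fingers":0},{"dp":[0,0,0],"turn":[0,0,0],"fingers":0},{"dp":[0,0,0],"turn":[0,0,0],"fingers":0},{"dp":[0,0,0],"turn":[0,0,0],"fingers":0}]'

```text
clock: 12.32
eef_pos: [564.1, 257.0, 198.4]
tcp_rot: [-3.141, 0.0, 1.557]
contact_force: [-0.4, 0.4, -0.1]
opening: 1.0
grasp_force: 0.0
```

```bash
python3 - <<'E'
from h import *
b=grab('scene','s5')
cv2.imwrite('pics/g5.png',cv2.resize(b['pixels'][100:340,130:430,::-1],(750,600),interpolation=cv2.INTER_CUBIC))
s=r.sense();print(s['clock'],s['eef_pos'],s['opening'],s['contact_force'])
E
```

```text
12.3667 [563.79574002 256.89878477 197.78662919] 1.0035787225901767 [-0.67653099  0.71126629 -0.53938651]
```

View pics/g5.png

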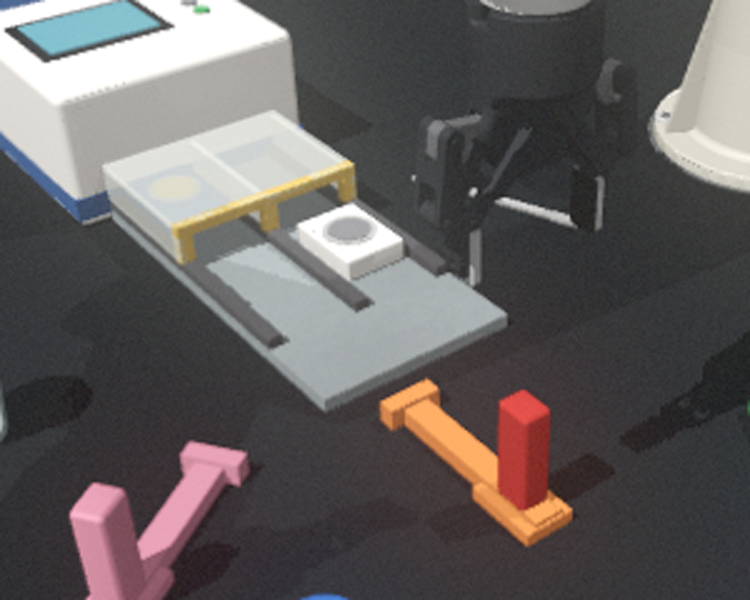

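The stick stands free on the bench, its crosshead at about (293,261), with the gripper clear above it. Blue is still home at (200,175) and white is where it was.

```bash
python3 -c "
from rig import r
print(r.sign_off())"
```

```text
the job is handed in; nothing more can be done
None
```

I pushed the blue carrier home against the reader's hard stop, drew the stick fully out and left it standing on the bench; the white carrier looks unmoved, and I handed the job in at about 12 s without being shown a verdict.

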